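Bring two stray pots into the row against the batten

ROBOT

A 6-joint arm with a two-finger parallel gripper is mounted at the origin on the work surface. World frame = base frame: x ahead of the robot, y to its left, z up, the work surface at z = 0. Lengths are in mm, angles in rad, forces in N, time in s.
With the tool pointing down it reaches from about 350 to 875 mm from the base axis. Payload 4.2 kg.
Tool frame: the origin (TCP) lies at the very end of the fingers, on their centre line; the grasp point (between the pads) lies 19 mm behind it (arm.grip_point_offset is the distance from the TCP to the grasp point, in mm); z points along the fingers, y is the direction in which the jaws open and shut (so a half turn about z gives the same grasp; the last joint's range is limited). The gripper opens to 85 mm and grips with 20 to 120 N. Pads are 22 mm wide; open, the fingers measure 114 mm over their backs; the gripper's body (76 mm by 85 mm) begins 54 mm behind the grasp point. The pads swing forward as they close: fully open they stand 13 mm farther back than shut.
Start: joints at [1.447, 0.385, 0.008, 0, -1.194, -0.259], TCP at [233.416, 579.755, 231.312] pointing down, gripper open.
Joint ranges: [-3.14, 3.14], [-1.21, 2.06], [-1.07, 1.41], [-3.16, 2.05], [-2.99, -0.16], [-3.1, 3.1]. Speed limits (rad/s): [2.79, 2.79, 3.14, 3.14, 3.14, 3.14].

INTERFACE

Orientations are given as a unit quaternion [x, y, z, w].
In Python, from bench import arm gives the robot as it stands.
- The arm moves only by the tool drive_tool, never from a script. Its argument "steps" is a list of rows, each a list of 5 numbers: the shift along the tool's x, y, z in m, then the turn about the tool's z in degrees, then the finger opening in m, from 0 to 0.0854. A call has 1 to 20 rows; each row shifts and turns the commanded pose from where the row before left it, along the tool's axes as they then stand; what a row does not reach is not made up. A row lasts 1/10 s, in which the tool goes at most 50 mm and 8.59 degrees, less where a joint would pass 70% of its speed; a pose out of reach is approached as far as the arm can. A call is refused whole if a number of a shift passes 0.05 or a number of a turn 8.59, either way. A call with a gripper value outside its range is refused whole. The fingers move at their own pace and stop on an object; the grip force is fixed at half the most. Time passes only in rows, so rows that do not move let the fingers close. It gives the time, the measured TCP pose, the force and the opening at its end, in the units of the state.
- arm.read_state(): the state, without advancing time (a new reading comes with each control period).
- arm.get_image(name): name is "scene" or "top" or "wrist"; returns (picture, depth): 384x512x3 uint8, blue, green, red; 384x512 float32, mm along the optical axis (not along the pixel's ray), 0 where there is no reading.
- arm.camera_params(name): a dict with "K" (3x3 intrinsics, pixels), "world_to_cam" (4x4, takes a point from world to camera coordinates); the wrist camera has in their place "mount" (4x4, takes a point from camera to tool coordinates, whose origin is the TCP and whose axes are the flange's). Camera axes: x right, y up, looking along -z (the intrinsics and any distortion apply to the point x, -y, -z); pixel columns grow to the right and rows downward; lengths in mm; the calibration is good to about 2 mm. The wrist camera is an equidistant fisheye: a pixel r from the principal point sees the ray r / f radians off the axis. A picture is of the moment at which its call begins: read the wrist's pose just before it. camera_params takes no time and is no camera call.
- arm.job_done(): hands the job in, once; it reports no verdict.
The state is a dict: "clock": time; "joints": joint angles; "joint_vel": joint speeds; "joint_efforts": joint torques, N m; "position": TCP position; "ee_rot": TCP orientation; "contact_force": force on the tool from outside, world axes, zero at the start; "wrist_torque": the same for the moment, N m; "gripper_width": finger opening in mm.
Only numpy, scipy, OpenCV 4.12 (cv2) and the standard library are available. Lean on these libraries where they do the work, as an engineer would, in place of code of your own. Each camera call takes 0.05 s, during which the arm holds its last target.

TASK

A bowl and a narrow-mouthed jar have been left out on the potter's bench, in front of the row. Without gripping or lifting them, push each one along the bench with the fingertips into the row: the bowl onto the empty wide chalk ring, the jar onto the empty narrow chalk ring, each standing upright and right up against the wooden batten. Leave the bowl and the jar already in the row, the tall vase and the wooden beater where they are.

Things in the scene. Friction and masses are not known exactly. Their poses are not given: they have to be found in the camera images.
- batten: light wooden batten screwed to the bench, 34 x 500 x 24 mm high, the stop for the row. Origin: on the bench surface, at the middle of the foot of its long face that looks towards the robot. Its x axis is level and points away from the robot, into the batten (square to the face; the batten fills x = 0 to 34 mm); y runs along the face to the left; z up.
- bowl_ring: wide chalk ring drawn flat on the bench, 84 mm outside diameter (the bowl's own), no height; it touches the batten's face. Origin: its centre, 42 mm in front of the face. Always in the left (+y) half of the row, either in its inner place (58 mm from the batten's middle) or outer place (174 mm).
- jar_ring: narrow chalk ring drawn flat on the bench, 68 mm outside diameter (the jar's own), no height; it touches the batten's face. Origin: its centre, 34 mm in front of the face. Always in the right (-y) half of the row, in the inner place (58 mm from the batten's middle) or outer place (174 mm).
- stray_bowl: the stray open terracotta bowl, to be pushed: 50 mm high, foot 62 mm across, widest at 26 mm height with 84 mm diameter, rim 80 mm; about 0.22 kg, loose. Origin: centre of its underside; z up; round, so yaw means nothing. It starts out in front of the row, its centre 155 to 205 mm from the batten's face, on the left (+y) side.
- stray_jar: the stray terracotta jar with a narrow neck, to be pushed: 70 mm high, foot 56 mm across, widest at 20 to 36 mm height with 68 mm diameter, neck about 40 mm, lip 46 mm; about 0.26 kg, loose. Origin: centre of its underside; z up; round. It starts out in front of the row, its centre 145 to 205 mm from the batten's face, on the right (-y) side.
- row_bowl: terracotta bowl already in its place in the row, against the batten, same shape and size as the stray one (84 mm diameter, 50 mm high), in the place of the left half that the wide ring leaves; places are 116 mm apart. Loose, to be left alone. Origin: centre of its underside.
- row_jar: terracotta jar already in its place in the row, against the batten, same shape and size as the stray one (68 mm diameter, 70 mm high), in the place of the right half that the narrow ring leaves. Loose, to be left alone. Origin: centre of its underside.
- vase: tall terracotta vase, 100 mm diameter, 190 mm high, standing right of the row; loose, to be left alone. Origin: centre of its underside.
- beater: flat wooden beater (paddle) lying left of the work, 190 mm long, 45 mm wide, 14 mm thick; loose, to be left alone. Origin: on its underside at its middle; x along it, blade to +x.
Not all that is in view belongs to the job. Leave any white look-alike of the stray_bowl alone.

How it is judged (in metres and radians):
At the end, for the whole second after the job is handed in: The stray bowl and the stray jar stand upright and at rest on the bench, each with its centre within 15 mm of the centre of its chalk ring and no more than 5 mm short of touching the batten; the row's bowl and jar, the vase and the beater are within 12 mm of where they were (horizontal distance between stray_bowl and bowl_ring below 0.015 m and x of stray_bowl in the frame of batten above -0.047 m and angle between each of stray_bowl, stray_jar's own z axis and vertical below 0.1 rad and height (world z) of each of stray_bowl, stray_jar below 0.004 m and linear speed of each of stray_bowl, stray_jar below 0.01 m/s and horizontal distance between stray_jar and jar_ring below 0.015 m and x of stray_jar in the frame of batten above -0.039 m and distance of each of row_bowl, row_jar, vase, beater from where it was at the start of the episode below 0.012 m).
It fails at once if the stray bowl is lifted off the bench or tipped (height (world z) of stray_bowl above 0.01 m or angle between stray_bowl's own z axis and vertical above 0.35 rad).
It fails at once if the stray jar is lifted off the bench or tipped (height (world z) of stray_jar above 0.01 m or angle between stray_jar's own z axis and vertical above 0.35 rad).
It fails at once if the bowl or the jar already in the row is shifted by more than 12 mm (distance of any of row_bowl, row_jar from where it was at the start of the episode above 0.012 m).
It fails at once if the vase or the beater is shifted by more than 12 mm (distance of any of vase, beater from where it was at the start of the episode above 0.012 m).
It also fails if it takes over 67 s, if anything falls off the work surface, if the arm or the gripper's body presses on something with over 40 N, if the wrist force passes 120 N, or if a joint passes its speed limit or range.

## Working session

There is one attempt and no reset: what is moved stays moved. The work goes in short steps, Python scripts to look and compute and a tool call to move; the robot and the scene stay as the last step left them, time stands still between calls to the robot, and variables do not carry over. Pictures are saved under pics/ and viewed, and the job is handed in when it is done.

Besides the shell and the picture viewer there is one more tool, called after "Emit:" as a command line: name --pt "numbers of a row" for each row, then --argument value for the rest. drive_tool: Moves the arm, as the interface text tells. Its arguments: {"type":"object","properties":{"steps":{"type":"array"}},"required":["steps"]}

```bash
mkdir -p pics; ls; cat > h.py <<'E'
import numpy as np,cv2
from bench import arm
def grab(name,tag):
    s=arm.read_state(); im,d=arm.get_image(name)
    cv2.imwrite(f'pics/{tag}.png',im); np.savez(f'pics/{tag}.npz',im=im,d=d,pos=s['position'],q=s['ee_rot'])
    return im,d,s
def cast(name,uv,z):
    p=arm.camera_params(name);K=np.array(p['K']);W=np.array(p['world_to_cam'])
    R=W[:3,:3];c=-R.T@W[:3,3]
    uv=np.atleast_2d(np.array(uv,float))
    x=(uv[:,0]-K[0,2])/K[0,0];y=(uv[:,1]-K[1,2])/K[1,1]
    r=np.c_[x,-y,-np.ones(len(x))]@R
    t=(z-c[2])/r[:,2]
    return c+r*t[:,None]
E
python3 - <<'E'
from h import *
print(arm.read_state())
for n in('top','scene'): grab(n,n+'0'); print(arm.camera_params(n))
E
```

```text
pics
{'clock': 0.0, 'joints': array([ 1.44659177e+00,  3.85555388e-01,  6.60639044e-03, -5.19917468e-04,
       -1.19399304e+00, -2.58616850e-01]), 'joint_vel': array([ 0.00118079, -0.00108087, -0.00020376, -0.00064922,  0.00029579,
        0.000974  ]), 'joint_efforts': array([ 6.44600959e-05, -3.92290163e+01,  1.88402635e+01,  4.18618172e+00,
       -4.55620393e-03, -1.00152803e-06]), 'position': array([233.20955199, 579.2202949 , 230.2115795 ]), 'ee_rot': array([ 9.81717990e-01, -1.90338067e-01, -1.69025156e-04,  1.08665811e-03]), 'contact_force': array([ 0.04849586, -0.69160152, -0.65848309]), 'wrist_torque': array([-0.01805129, -0.00306997, -0.01270947]), 'gripper_width': 85.36815258383403}
{'K': array([[382.09728747,   0.        , 262.74859779],
       [  0.        , 382.09728747, 191.56032252],
       [  0.        ,   0.        ,   1.        ]]), 'world_to_cam': array([[-2.27888289e-02, -9.99640099e-01,  1.41542106e-02,
        -2.74105329e+01],
       [ 9.98501775e-01, -2.20538045e-02,  5.00782977e-02,
        -5.26342115e+02],
       [-4.97481203e-02,  1.52742301e-02,  9.98644993e-01,
        -1.09876887e+03],
       [ 0.00000000e+00,  0.00000000e+00,  0.00000000e+00,
         1.00000000e+00]])}
{'K': array([[389.46060671,   0.        , 260.97312958],
       [  0.        , 389.46060671, 200.33316972],
       [  0.        ,   0.        ,   1.        ]]), 'world_to_cam': array([[ 3.06479624e-01,  9.51840106e-01,  8.40548098e-03,
        -1.36421393e+02],
       [-7.69197791e-01,  2.42450258e-01,  5.91229762e-01,
         3.72867411e+02],
       [ 5.60718289e-01, -1.87665353e-01,  8.06459371e-01,
        -1.51696245e+03],
       [ 0.00000000e+00,  0.00000000e+00,  0.00000000e+00,
         1.00000000e+00]])}
```

View pics/top0.png

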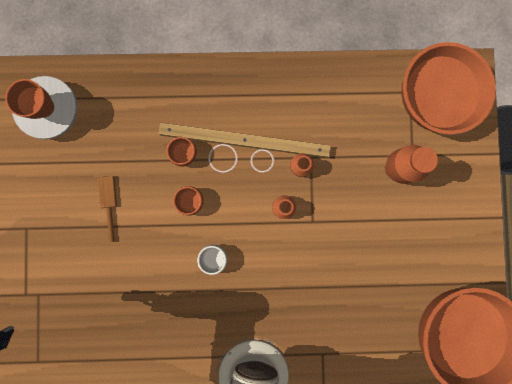

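View pics/scene0.png

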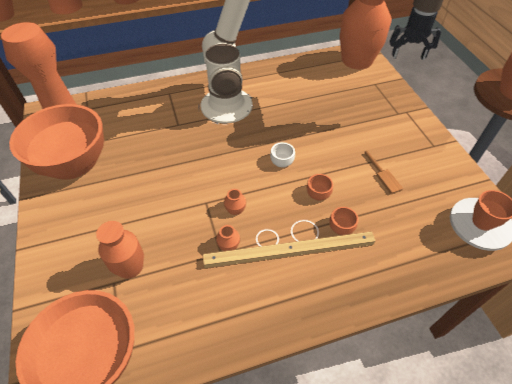

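The top view shows the row left to right: row bowl (182,151), empty wide ring (223,158), empty narrow ring (262,161), row jar (302,165). In front of it are the stray bowl (188,200) and stray jar (284,207). The white bowl at (212,260) is a decoy. Next I measure these and confirm them in an enlarged crop.

```bash
cat > m.py <<'E'
from h import *
import sys
def measure(tag,pr=True):
    im=np.load(f'pics/{tag}.npz')['im']
    hsv=cv2.cvtColor(im,cv2.COLOR_BGR2HSV)
    out={}
    # chalk: low saturation bright
    m=((hsv[...,1]<90)&(hsv[...,2]>150)).astype(np.uint8)*255
    m[:120]=0
    n,l,st,c=cv2.connectedComponentsWithStats(m)
    for i in range(1,n):
        if st[i,4]>15: 
            ys,xs=np.nonzero(l==i);w=cast('top',np.c_[xs,ys],0)
            if 1:
                (cx,cy),r=cv2.minEnclosingCircle(w[:,:2].astype(np.float32))
                A=np.c_[2*w[:,:2],np.ones(len(w))];s=np.linalg.lstsq(A,(w[:,:2]**2).sum(1),rcond=None)[0]
                rf=np.sqrt(s[2]+s[0]**2+s[1]**2)
                print('white px',c[i].round(),'n',st[i,4],'fit',s[:2].round(1),rf.round(1),'mec',round(cx,1),round(cy,1),round(r,1))
    b=((hsv[...,0]<=12)&(hsv[...,1]>165)&(hsv[...,2]>90)).astype(np.uint8)*255
    cv2.imwrite(f'pics/{tag}_m.png',np.hstack([m,b]))
    return im,hsv
if __name__=='__main__':
    im,hsv=measure(sys.argv[1])
    cv2.imwrite(f'pics/{sys.argv[1]}_crop.png',cv2.resize(im[110:290,140:350],None,fx=3.3,fy=3.3,interpolation=cv2.INTER_CUBIC))
    for p in[(182,151),(188,192),(188,200),(150,180),(240,137),(302,172),(284,212),(230,180)]: print(p,hsv[p[1],p[0]])
E
python3 m.py top0
```

```text
white px [ 40. 128.] n 695 fit [740.2 610. ] 41.2 mec 744.5 609.5 79.5
white px [226. 158.] n 136 fit [628.8  77.3] 40.1 mec 629.2 76.8 43.0
white px [261. 160.] n 133 fit [618.9 -38.5] 32.1 mec 618.9 -38.4 34.9
white px [214. 260.] n 289 fit [329.9 118.8] 36.5 mec 330.4 116.4 42.7
white px [261. 348.] n 268 fit [ 72.8 -25. ] 22.9 mec 72.5 -26.8 40.8
white px [244. 380.] n 96 fit [10.1 15.7] 33.8 mec -10.4 21.0 39.5
(182, 151) [  9 169 110]
(188, 192) [ 10 175 112]
(188, 200) [  9 162 110]
(150, 180) [ 14 139 150]
(240, 137) [ 18 123 181]
(302, 172) [  9 166 135]
(284, 212) [ 11 164 101]
(230, 180) [ 14 139 145]
```

View pics/top0_crop.png

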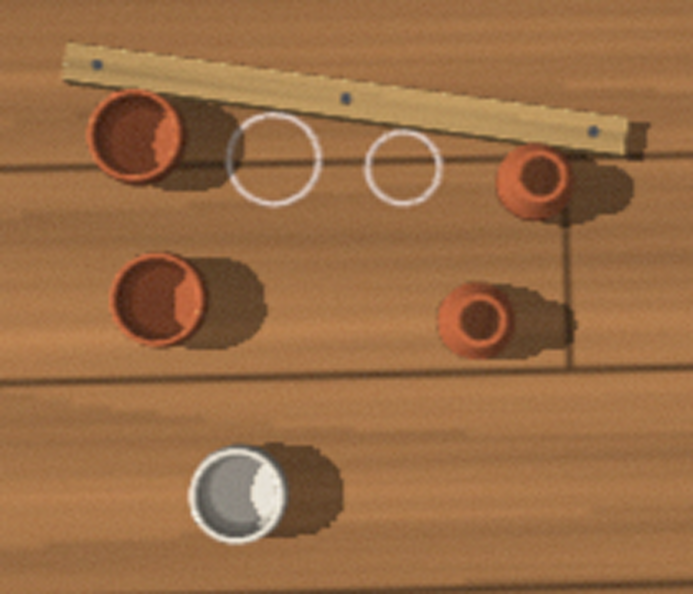

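View pics/top0_m.png

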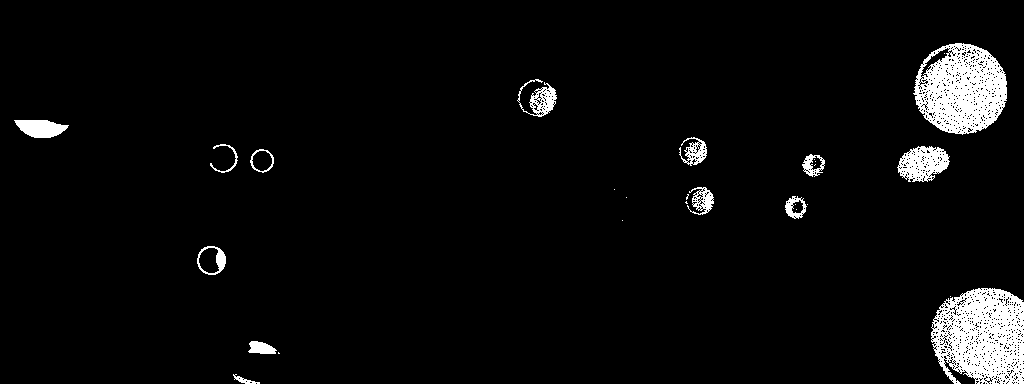

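```bash
cat > m2.py <<'E'
from h import *
import sys
def pots(tag,box=(140,140,330,240)):
    im=np.load(f'pics/{tag}.npz')['im']; hsv=cv2.cvtColor(im,cv2.COLOR_BGR2HSV)
    b=((hsv[...,0]<=12)&(hsv[...,1]>145)&(hsv[...,2]>60)).astype(np.uint8)*255
    k=np.zeros_like(b);k[box[1]:box[3],box[0]:box[2]]=255;b&=k
    b=cv2.morphologyEx(b,cv2.MORPH_OPEN,np.ones((3,3),np.uint8))
    res=[]
    for c in cv2.findContours(b,cv2.RETR_EXTERNAL,cv2.CHAIN_APPROX_NONE)[0]:
        if cv2.contourArea(c)<150: continue
        h=cv2.convexHull(c)[:,0,:]; (u,v),r=cv2.minEnclosingCircle(h)
        for z in(28,36,45):
            w=cast('top',h,z)[:,:2].astype(np.float32);(x,y),R=cv2.minEnclosingCircle(w)
            print(tag,'px',round(u),round(v),'z',z,'c',round(x,1),round(y,1),'R',round(R,1))
pots(sys.argv[1])
jr=np.array([618.9,-38.5]);br=np.array([628.8,77.3])
im=np.load('pics/top0.npz')['im'];hsv=cv2.cvtColor(im,cv2.COLOR_BGR2HSV)
m=((hsv[...,0]>=16)&(hsv[...,0]<=24)&(hsv[...,2]>150)).astype(np.uint8)*255;m[:110]=0;m[165:]=0;m[:,:150]=0;m[:,340:]=0
n,l,st,c=cv2.connectedComponentsWithStats(m);i=1+st[1:,4].argmax()
ys,xs=np.nonzero(l==i);w=cast('top',np.c_[xs,ys],24)[:,:2].astype(np.float32)
(cx,cy),sz,a=cv2.minAreaRect(w);print('batten',cx,cy,sz,a,cv2.boxPoints(((cx,cy),sz,a)).round(1))
for ps in[-8.8]:
    p=np.radians(ps);ex=np.array([np.cos(p),np.sin(p)]);ey=np.array([-ex[1],ex[0]])
    O=(br+42*ex-58*ey+jr+34*ex+58*ey)/2
    print('O from rings',O,'from rect',np.array([cx,cy])-17*ex, 'rowbowl',O-42*ex+174*ey,'rowjar',O-34*ex-174*ey)
E
python3 m2.py top0
```

```text
top0 px 284 207 z 28 c 479.3 -98.7 R 34.7
top0 px 284 207 z 36 c 479.3 -98.2 R 34.5
top0 px 284 207 z 45 c 479.2 -97.5 R 34.2
top0 px 188 200 z 28 c 504.0 176.9 R 43.4
top0 px 188 200 z 36 c 503.8 175.4 R 43.0
top0 px 188 200 z 45 c 503.5 173.8 R 42.7
top0 px 302 165 z 28 c 600.1 -153.4 R 35.5
top0 px 302 165 z 36 c 599.1 -152.5 R 35.2
top0 px 302 165 z 45 c 598.0 -151.4 R 34.9
top0 px 181 151 z 28 c 646.8 194.1 R 44.3
top0 px 181 151 z 36 c 645.5 192.5 R 44.0
top0 px 181 151 z 45 c 644.0 190.7 R 43.6
batten 679.0336303710938 11.032943725585938 (499.18951416015625, 34.26299285888672) 81.12025451660156 [[ 623.6 -232.9]
 [ 657.4 -238.2]
 [ 734.5  255. ]
 [ 700.6  260.3]]
O from rings [661.40267849  13.58653822] from rect [662.23374789  13.63370294] rowbowl [646.51662199 191.96368172] rowjar [ 601.18337801 -153.16368172]
```

Measurements agree with the known sizes:

| Item | Measured | Note |
|---|---|---|
| Batten | 499x34 mm, yaw about -8.9°, origin about (661.8, 13.6) | |
| Row bowl and row jar | within 2 mm of their nominal places | |
| Stray bowl | about (504.5, 175.5) | target (628.8, 77.3) |
| Stray jar | about (480, -98.5) | target (619, -38.5) |

I'll push with two spread fingertips behind each pot, which keeps it centred.

Emit:
drive_tool --pt "0 0 0 7.7 0.045" --pt "0 0 0 7.7 0.045" --pt "0 0 0 7.7 0.045" --pt "0.027 0.0062 0 0 0.045" --pt "0.027 0.0062 0 0 0.045" --pt "0.027 0.0062 0 0 0.045" --pt "0.027 0.0062 0 0 0.045" --pt "0.027 0.0062 0 0 0.045" --pt "0.027 0.0062 0 0 0.045" --pt "0.027 0.0062 0 0 0.045" --pt "0.027 0.0062 0 0 0.045" --pt "0.027 0.0062 0 0 0.045" --pt "0.027 0.0062 0 0 0.045" --pt "0.027 0.0062 0 0 0.045" --pt "0.027 0.0062 0 0 0.045" --pt "0.027 0.0062 0 0 0.045" --pt "0.027 0.0062 0 0 0.045" --pt "0.027 0.0062 0 0 0.045"

```text
clock: 1.9
position: [454.0, 226.3, 231.0]
ee_rot: [0.924, -0.383, -0.0, 0.0]
contact_force: [0.3, 0.1, -0.1]
gripper_width: 44.8
```

Emit:
drive_tool --pt "0 0 0.02 0 0.045" --pt "0 0 0.025 0 0.045" --pt "0 0 0.025 0 0.045" --pt "0 0 0.025 0 0.045" --pt "0 0 0.025 0 0.045" --pt "0 0 0.025 0 0.045" --pt "0 0 0.025 0 0.045" --pt "0 0 0.02 0 0.045" --pt "0 0 0.01 0 0.045" --pt "0 0 0.01 0 0.045" --pt "0 0 0.01 0 0.045" --pt "0 0 0 0 0.045"

```text
clock: 3.1
position: [453.4, 227.1, 10.5]
ee_rot: [0.924, -0.383, -0.0, 0.001]
contact_force: [-0.7, -0.6, -0.0]
gripper_width: 44.9
```

```bash
python3 - <<'E'
from h import *
a,_,s=grab('scene','s1');b,_,_=grab('wrist','w1')
print(s['position'],s['gripper_width'])
cv2.imwrite('pics/sw1.png',np.vstack([cv2.resize(a[110:290,190:420],(800,600))[:],])[:600]);
E
```

```text
[453.40137518 227.1198625   10.4502704 ] 44.89366008559776
```

View pics/sw1.png

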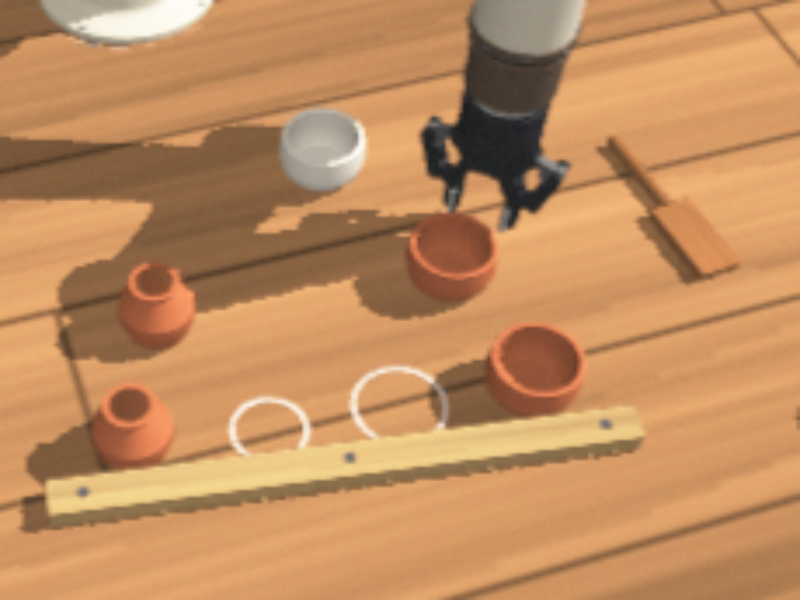

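View pics/w1.png

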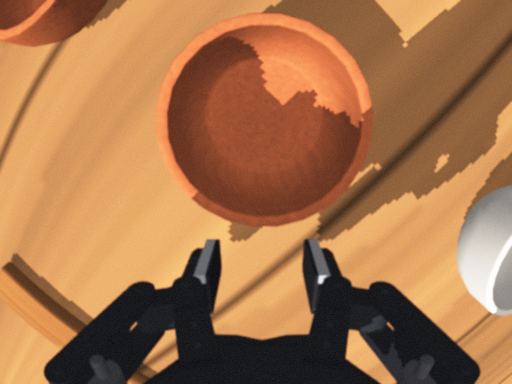

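The wrist view shows the bowl centred between the fingertips, with its centre at px (267,120) and the fingertip midline at about 262. Pushing now.

Emit:
drive_tool --pt "0.008 0 0 0 0.045" --pt "0.008 0 0 0 0.045" --pt "0.004 0 0 0 0.045" --pt "0.004 0 0 0 0.045" --pt "0.004 0 0 0 0.045" --pt "0.005 0 0 0 0.045" --pt "0.005 0 0 0 0.045" --pt "0.005 0 0 0 0.045" --pt "0.005 0 0 0 0.045" --pt "0.005 0 0 0 0.045" --pt "0.005 0 0 0 0.045" --pt "0.005 0 0 0 0.045" --pt "0.005 0 0 0 0.045" --pt "0.005 0 0 0 0.045" --pt "0.005 0 0 0 0.045" --pt "0.004 0 0 0 0.045" --pt "0.002 0 0 0 0.045" --pt "0 0 0 0 0.045"

```text
clock: 5.0
position: [513.5, 167.8, 11.3]
ee_rot: [0.924, -0.383, 0.0, -0.0]
contact_force: [-0.1, 0.8, 0.2]
gripper_width: 45.0
```

```bash
python3 - <<'E'
from h import *
a,_,s=grab('scene','s2');b,_,_=grab('wrist','w2')
print(s['position'],s['contact_force'])
cv2.imwrite('pics/sw2.png',np.hstack([cv2.resize(a[110:290,190:420],(400,300)),cv2.resize(b,(400,300))]))
E
```

```text
[513.46778479 167.76124932  11.29072767] [-0.07101252  0.83765963  0.2026367 ]
```

View pics/sw2.png

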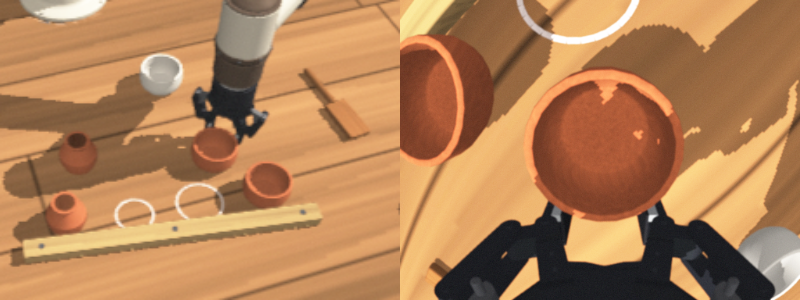

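The bowl is seated in the fingertips and upright. I continue the diagonal push.

Emit:
drive_tool --pt "0.004 0 0 0 0.045" --pt "0.005 0 0 0 0.045" --pt "0.005 0 0 0 0.045" --pt "0.005 0 0 0 0.045" --pt "0.005 0 0 0 0.045" --pt "0.005 0 0 0 0.045" --pt "0.005 0 0 0 0.045" --pt "0.005 0 0 0 0.045" --pt "0.005 0 0 0 0.045" --pt "0.005 0 0 0 0.045" --pt "0.005 0 0 0 0.045" --pt "0.005 0 0 0 0.045" --pt "0.005 0 0 0 0.045" --pt "0.004 0 0 0 0.045" --pt "0.002 0 0 0 0.045" --pt "0 0 0 0 0.045"

```text
clock: 6.7
position: [563.0, 118.3, 11.3]
ee_rot: [0.924, -0.383, 0.0, -0.0]
contact_force: [0.7, 0.5, -0.4]
gripper_width: 45.3
```

```bash
python3 - <<'E'
from h import *
a,_,s=grab('top','t3');b,_,_=grab('wrist','w3')
print(s['position'],s['contact_force'])
cv2.imwrite('pics/sw3.png',np.hstack([cv2.resize(a[110:260,150:350],(400,300)),cv2.resize(b,(400,300))]))
E
```

```text
[562.998239   118.26051374  11.3315665 ] [ 0.72599043  0.49434371 -0.39202785]
```

View pics/sw3.png

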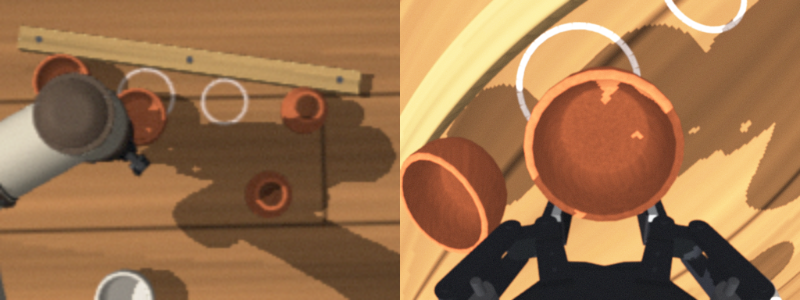

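The bowl sits in front of the wide ring and is upright. In the wrist view its centre is at (604,145), with the ring just beyond it. I'll back off, square up to the batten, shift sideways and push straight in.

Emit:
drive_tool --pt "-0.008 0 0 0 0.045" --pt "-0.014 0 0 0 0.045" --pt "-0.014 0 0 0 0.045" --pt "-0.014 0 0 0 0.045" --pt "0 0 0 -7.24 0.045" --pt "0 0 0 -7.24 0.045" --pt "0 0 0 -7.24 0.045" --pt "0 0 0 -7.24 0.045" --pt "0 0 0 -7.24 0.045" --pt "0 0.015 0 0 0.045" --pt "0 0.015 0 0 0.045" --pt "0 0.015 0 0 0.045" --pt "0 0.015 0 0 0.045" --pt "0 0 0 0 0.045"

```text
clock: 8.2
position: [517.0, 92.1, 11.2]
ee_rot: [0.997, -0.079, -0.001, 0.0]
contact_force: [-0.0, -0.2, 0.4]
gripper_width: 45.2
```

```bash
cat > b.py <<'E'
from h import *
import sys
O=np.array([661.8,13.6]);p=np.radians(-8.85);ex=np.array([np.cos(p),np.sin(p)]);ey=np.array([-ex[1],ex[0]])
def B(w): d=np.asarray(w)[:2]-O; return np.array([d@ex,d@ey]).round(1)
if __name__=='__main__':
    b,_,s=grab('wrist',sys.argv[1]);a,_,_=grab('top','t'+sys.argv[1])
    q=s['ee_rot'];print('tcp batten',B(s['position']),s['position'].round(1),'toolx deg',2*np.degrees(np.arctan2(q[1],q[0])),'F',s['contact_force'].round(1))
    cv2.imwrite(f'pics/sw{sys.argv[1]}.png',np.hstack([cv2.resize(a[110:260,150:350],(400,300)),cv2.resize(b,(400,300))]))
E
python3 b.py 4
```

```text
tcp batten [-155.1   55.3] [517.   92.1  11.2] toolx deg -9.04177885819254 F [-0.  -0.2  0.4]
```

View pics/sw4.png

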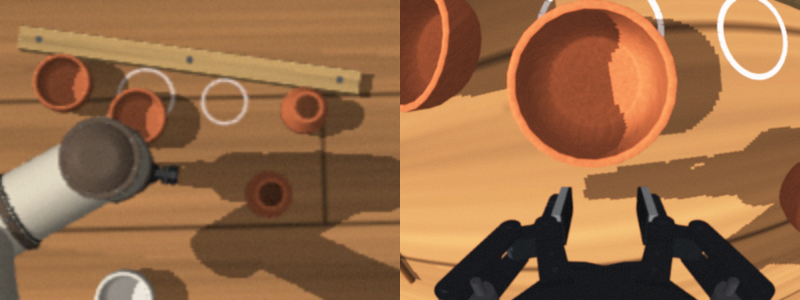

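```bash
python3 m2.py t4 | grep 'z 36'; python3 -c "
from b import *
for w in [(645.5,192.5),(599.1,-152.5),(628.8,77.3)]: print(B(w))"
```

```text
t4 px 284 207 z 36 c 479.9 -98.2 R 33.9
t4 px 301 164 z 36 c 599.9 -151.2 R 35.2
t4 px 218 168 z 36 c 595.0 86.7 R 42.9
t4 px 181 151 z 36 c 645.4 192.2 R 43.8
[-43.6 174.3]
[ -36.4 -173.8]
[-42.4  57.9]
```

Emit:
drive_tool --pt "0.01 -0.002 0 0 0.045" --pt "0.008 0 0 0 0.045" --pt "0.004 0 0 0 0.045" --pt "0.004 0 0 0 0.045" --pt "0.004 0 0 0 0.045" --pt "0.004 0 0 0 0.045" --pt "0.004 0 0 0 0.045" --pt "0.004 0 0 0 0.045" --pt "0.004 0 0 0 0.045" --pt "0.004 0 0 0 0.045" --pt "0.004 0 0 0 0.045" --pt "0.004 0 0 0 0.045" --pt "0.003 0 0 0 0.045" --pt "0.002 0 0 0 0.045" --pt "0.001 0 0 0 0.045" --pt "0 0 0 0 0.045"

```text
clock: 9.9
position: [581.9, 86.8, 11.3]
ee_rot: [0.997, -0.077, 0.0, -0.0]
contact_force: [-0.5, 0.2, -1.1]
gripper_width: 45.4
```

```bash
python3 b.py 5;python3 m2.py t5 | grep 'z 36'
```

```text
tcp batten [-90.2  60. ] [581.9  86.8  11.3] toolx deg -8.833188311391412 F [-0.5  0.2 -1.1]
t5 px 284 207 z 36 c 480.1 -98.4 R 34.2
t5 px 302 165 z 36 c 598.8 -153.9 R 35.7
t5 px 177 148 z 36 c 656.0 203.3 R 35.6
```

View pics/sw5.png

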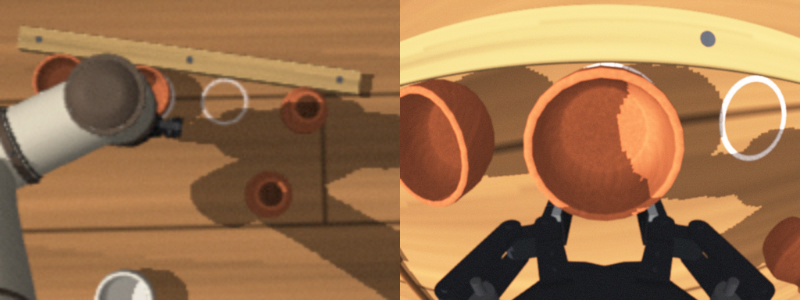

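The bowl is a few mm short of the batten and centred in the fingertips, at wrist-view px (604,145). I'll creep in and watch the force.

Emit:
drive_tool --pt "0.001 0.001 0 0 0.045" --pt "0.001 0.001 0 0 0.045" --pt "0.001 0 0 0 0.045" --pt "0.001 0 0 0 0.045" --pt "0 0 0 0 0.045"

```text
clock: 10.5
position: [584.5, 84.1, 11.2]
ee_rot: [0.997, -0.077, -0.001, 0.0]
contact_force: [-4.0, 1.9, 1.2]
gripper_width: 45.3
```

```bash
python3 b.py 6
```

```text
tcp batten [-87.2  57.8] [584.5  84.1  11.2] toolx deg -8.832144715313152 F [-4.   1.9  1.2]
```

Emit:
drive_tool --pt "0.001 0 0 0 0.045" --pt "0 0 0 0 0.045" --pt "-0.01 0 0 0 0.045" --pt "-0.02 0 0 0 0.045" --pt "-0.03 0 0 0 0.045" --pt "0 0 -0.02 0 0.045" --pt "0 0 -0.04 0 0.045" --pt "0 0 -0.04 0 0.045" --pt "0 0 0 0 0.045"

```text
clock: 11.5
position: [531.7, 94.9, 117.6]
ee_rot: [0.997, -0.076, 0.007, -0.003]
contact_force: [0.6, -0.6, 1.1]
gripper_width: 45.3
```

Emit:
drive_tool --pt "0 0 0 -8.22 0.036" --pt "0 0 0 -8.22 0.036" --pt "0 0 0 -8.22 0.036" --pt "0 0 0 -8.22 0.036" --pt "0 0 0 -8.22 0.036" --pt "-0.0173 0.0115 0 0 0.036" --pt "-0.0173 0.0115 0 0 0.036" --pt "-0.0173 0.0115 0 0 0.036" --pt "-0.0173 0.0115 0 0 0.036" --pt "-0.0173 0.0115 0 0 0.036" --pt "-0.0173 0.0115 0 0 0.036" --pt "-0.0173 0.0115 0 0 0.036" --pt "-0.0173 0.0115 0 0 0.036" --pt "-0.0173 0.0115 0 0 0.036" --pt "-0.0173 0.0115 0 0 0.036" --pt "-0.0173 0.0115 0 0 0.036" --pt "-0.0173 0.0115 0 0 0.036" --pt "0 0 0 0 0.036"

```text
clock: 13.3
position: [422.8, -136.5, 111.2]
ee_rot: [0.961, 0.275, -0.0, -0.0]
contact_force: [-0.2, 1.0, 0.4]
gripper_width: 35.9
```

```bash
python3 b.py 7;python3 m2.py t7 | grep 'z 36'
```

```text
tcp batten [-213.  -185.1] [ 422.8 -136.5  111.2] toolx deg 31.975623579304287 F [-0.2  1.   0.4]
t7 px 284 207 z 36 c 480.5 -97.5 R 34.8
t7 px 302 165 z 36 c 598.7 -152.0 R 35.6
t7 px 221 155 z 36 c 631.6 78.4 R 42.7
t7 px 181 150 z 36 c 647.1 192.2 R 44.1
```

View pics/sw7.png

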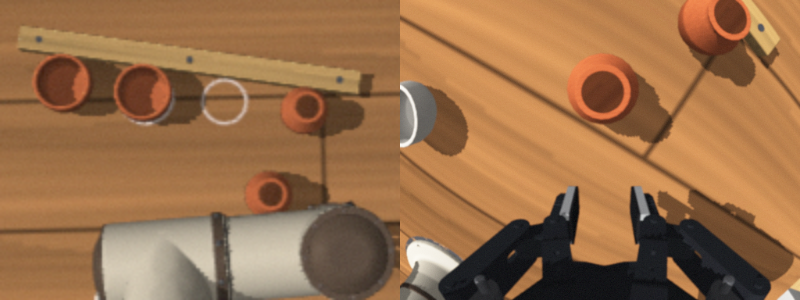

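The bowl is on the ring and flush at about (631.6, 78.4), against a target of (628.8, 77.3). Now I descend behind the jar, which is at wrist-view px (603,90), centred ahead of the fingers.

Emit:
drive_tool --pt "0 -0.002 0.02 0 0.036" --pt "0 0 0.02 0 0.036" --pt "0 0 0.02 0 0.036" --pt "0 0 0.02 0 0.036" --pt "0 0 0.01 0 0.036" --pt "0 0 0.01 0 0.036" --pt "0.008 0 0 0 0.036" --pt "0.008 0 0 0 0.036" --pt "0.004 0 0 0 0.036" --pt "0.004 0 0 0 0.036" --pt "0.004 0 0 0 0.036" --pt "0.004 0 0 0 0.036" --pt "0.004 0 0 0 0.036" --pt "0.004 0 0 0 0.036" --pt "0.005 0 0 0 0.036" --pt "0.005 0 0 0 0.036" --pt "0.005 0 0 0 0.036" --pt "0.005 0 0 0 0.036" --pt "0 0 0 0 0.036"

```text
clock: 15.3
position: [476.1, -100.0, 11.3]
ee_rot: [0.961, 0.278, 0.001, 0.0]
contact_force: [-0.2, -0.6, -1.0]
gripper_width: 36.0
```

```bash
python3 b.py 8;python3 m2.py t8 | grep 'z 36'
```

```text
tcp batten [-166.  -140.9] [ 476.1 -100.    11.3] toolx deg 32.308542238541456 F [-0.2 -0.6 -1. ]
t8 px 302 165 z 36 c 599.1 -152.3 R 34.8
t8 px 221 155 z 36 c 630.6 78.8 R 42.5
t8 px 181 151 z 36 c 644.8 192.8 R 43.9
```

View pics/sw8.png

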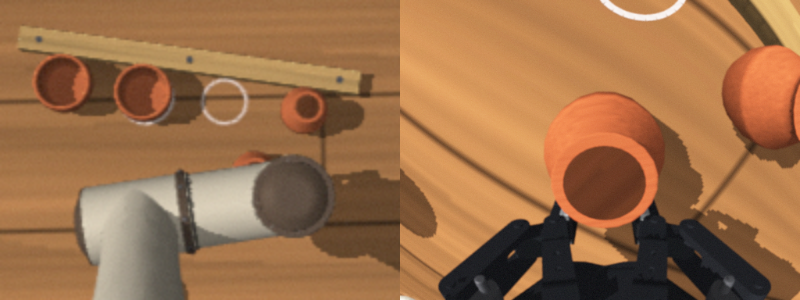

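The jar is seated in the fingertips and upright. Continuing.

Emit:
drive_tool --pt "0.004 0 0 0 0.036" --pt "0.005 0 0 0 0.036" --pt "0.005 0 0 0 0.036" --pt "0.005 0 0 0 0.036" --pt "0.005 0 0 0 0.036" --pt "0.005 0 0 0 0.036" --pt "0.005 0 0 0 0.036" --pt "0.005 0 0 0 0.036" --pt "0.005 0 0 0 0.036" --pt "0.005 0 0 0 0.036" --pt "0.005 0 0 0 0.036" --pt "0.005 0 0 0 0.036" --pt "0.005 0 0 0 0.036" --pt "0.005 0 0 0 0.036" --pt "0.005 0 0 0 0.036" --pt "0.005 0 0 0 0.036" --pt "0.004 0 0 0 0.036" --pt "0.003 0 0 0 0.036" --pt "0.002 0 0 0 0.036" --pt "0 0 0 0 0.036"

```text
clock: 17.4
position: [549.6, -53.4, 11.3]
ee_rot: [0.961, 0.278, 0.0, 0.0]
contact_force: [-0.2, 0.1, -0.8]
gripper_width: 36.2
```

```bash
python3 b.py 9;python3 m2.py t9 | grep 'z 36'
```

```text
tcp batten [-100.5  -83.4] [549.6 -53.4  11.3] toolx deg 32.27766655848823 F [-0.2  0.1 -0.8]
t9 px 302 165 z 36 c 598.8 -152.2 R 35.0
t9 px 221 155 z 36 c 631.4 79.0 R 41.9
t9 px 181 152 z 36 c 643.3 193.3 R 45.0
```

View pics/sw9.png

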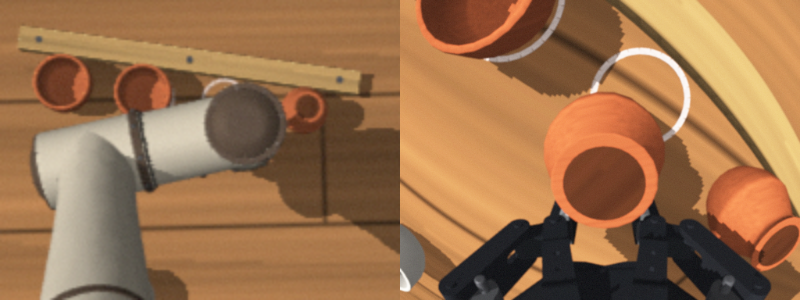

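Emit:
drive_tool --pt "-0.008 0 0 0 0.036" --pt "-0.014 0 0 0 0.036" --pt "-0.014 0 0 0 0.036" --pt "-0.014 0 0 0 0.036" --pt "0 0 0 8.22 0.036" --pt "0 0 0 8.22 0.036" --pt "0 0 0 8.22 0.036" --pt "0 0 0 8.22 0.036" --pt "0 0 0 8.22 0.036" --pt "0 -0.015 0 0 0.036" --pt "0 -0.015 0 0 0.036" --pt "0 -0.015 0 0 0.036" --pt "0 -0.013 0 0 0.036" --pt "0 0 0 0 0.036" --pt "0 0 0 0 0.036"

```text
clock: 19.0
position: [515.8, -22.2, 11.2]
ee_rot: [0.997, -0.076, -0.0, 0.0]
contact_force: [0.5, -0.1, -0.4]
gripper_width: 36.0
```

```bash
python3 b.py 10;python3 m2.py t10 | grep 'z 36'
```

```text
tcp batten [-138.8  -57.9] [515.8 -22.2  11.2] toolx deg -8.738073759959624 F [ 0.5 -0.1 -0.4]
t10 px 301 165 z 36 c 599.3 -151.4 R 35.2
t10 px 221 155 z 36 c 630.2 78.9 R 42.2
t10 px 181 152 z 36 c 644.0 193.1 R 43.9
```

View pics/sw10.png

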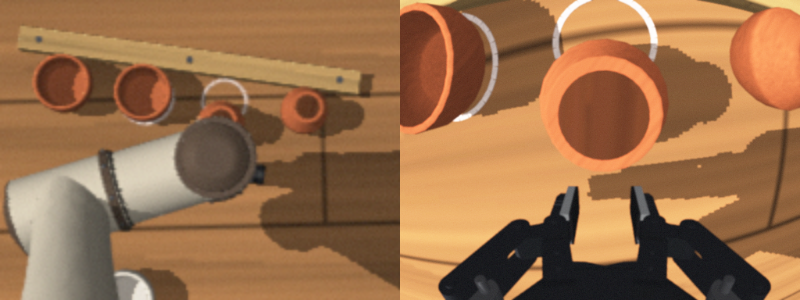

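The jar is centred on the fingertip midline (px 604). Pushing straight in.

Emit:
drive_tool --pt "0.01 0 0 0 0.036" --pt "0.008 0 0 0 0.036" --pt "0.004 0 0 0 0.036" --pt "0.004 0 0 0 0.036" --pt "0.004 0 0 0 0.036" --pt "0.004 0 0 0 0.036" --pt "0.004 0 0 0 0.036" --pt "0.004 0 0 0 0.036" --pt "0.004 0 0 0 0.036" --pt "0.004 0 0 0 0.036" --pt "0.004 0 0 0 0.036" --pt "0.003 0 0 0 0.036" --pt "0.002 0 0 0 0.036" --pt "0.001 0 0 0 0.036" --pt "0 0 0 0 0.036"

```text
clock: 20.6
position: [575.4, -32.2, 11.3]
ee_rot: [0.997, -0.077, 0.0, -0.0]
contact_force: [-0.6, -0.1, 0.9]
gripper_width: 35.9
```

```bash
python3 b.py 11
```

```text
tcp batten [-78.4 -58.5] [575.4 -32.2  11.3] toolx deg -8.83144322766135 F [-0.6 -0.1  0.9]
```

View pics/sw11.png

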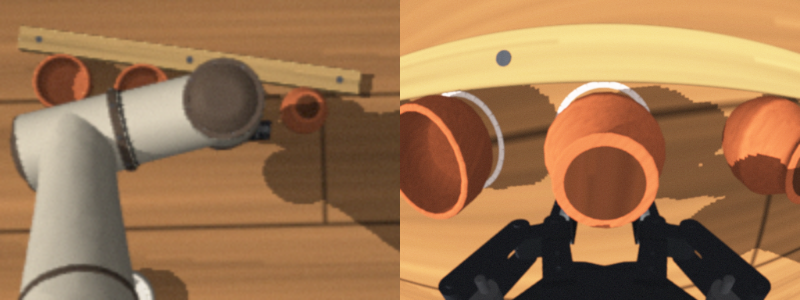

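Emit:
drive_tool --pt "0.002 0 0 0 0.036" --pt "0.001 0 0 0 0.036" --pt "0.001 0 0 0 0.036" --pt "0.001 0 0 0 0.036" --pt "0 0 0 0 0.036"

```text
clock: 21.2
position: [580.3, -33.0, 11.4]
ee_rot: [0.997, -0.077, 0.0, 0.0]
contact_force: [-2.2, 0.3, 0.2]
gripper_width: 36.5
```

Emit:
drive_tool --pt "0.001 0 0 0 0.036" --pt "0.001 0 0 0 0.036" --pt "0 0 0 0 0.036"

```text
clock: 21.5
position: [580.7, -33.2, 11.2]
ee_rot: [0.997, -0.077, -0.001, 0.0]
contact_force: [-4.7, 1.3, 3.0]
gripper_width: 36.3
```

The force rose without motion, so the jar is against the batten. Backing off and looking.

Emit:
drive_tool --pt "-0.005 0 0 0 0.036" --pt "-0.015 0 0 0 0.036" --pt "-0.03 0 0 0 0.036" --pt "-0.03 0 0 0 0.036" --pt "0 0 0 0 0.036" --pt "0 0 -0.03 0 0.036" --pt "0 0 -0.04 0 0.036" --pt "0 0 -0.04 0 0.036" --pt "-0.03 0 0 0 0.036" --pt "-0.03 0 0 0 0.036" --pt "-0.03 0 0 0 0.036" --pt "0 0 0 0 0.036" --pt "0 0 0 0 0.036"

```text
clock: 22.8
position: [415.3, -6.7, 122.2]
ee_rot: [0.997, -0.076, 0.002, -0.001]
contact_force: [0.6, -0.2, 0.2]
gripper_width: 36.2
```

```bash
python3 b.py 12;python3 m2.py t12 | grep 'z 36'; python3 - <<'E'
from h import *
a,_,s=grab('scene','s12');cv2.imwrite('pics/sc12.png',cv2.resize(a[110:290,90:420],(800,436)))
E
```

```text
tcp batten [-240.4  -58. ] [415.3  -6.7 122.2] toolx deg -8.76113350135129 F [ 0.6 -0.2  0.2]
t12 px 302 165 z 36 c 599.2 -151.6 R 35.3
t12 px 262 159 z 36 c 617.8 -38.8 R 34.6
t12 px 221 155 z 36 c 630.6 78.8 R 42.5
t12 px 181 151 z 36 c 645.7 192.1 R 43.8
```

View pics/sw12.png

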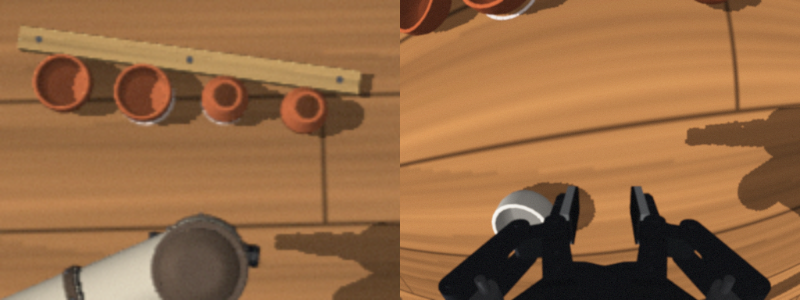

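View pics/sc12.png

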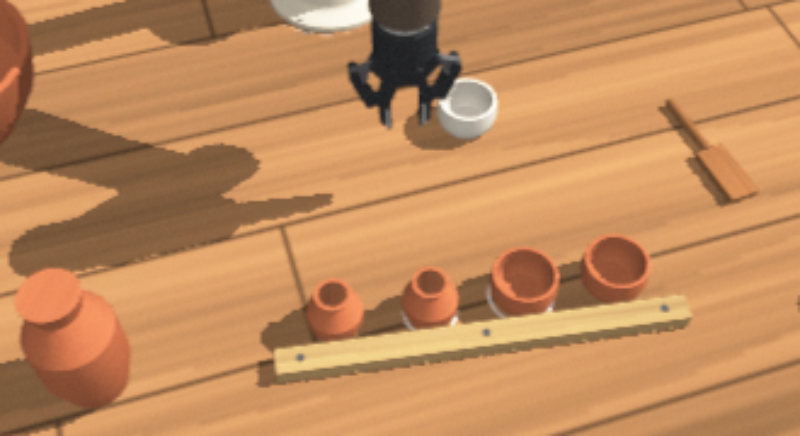

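```bash
python3 -c "
from bench import arm
print(arm.job_done())"
```

```text
the job is handed in; nothing more can be done
None
```

The bowl and the jar are both on their chalk rings, upright and against the batten. I handed the job in at about 23 s of the 67 s allowed. I pushed each one with two spread fingertips, first diagonally and then straight in.

Last checks from the top camera:

| Pot | Final centre (mm) | Offset from ring centre | Distance of centre from batten face |
|---|---|---|---|
| Stray bowl | (630.6, 78.8) | about 2 mm | 41 mm (42 is touching) |
| Stray jar | (617.8, -38.8) | about 1 mm | 35 mm (34 is touching) |

- **Contact:** in the final creep, contact force reached about 4–5 N on each pot. For the jar the tool had stopped advancing by then.
- **Row pots:** the row's bowl and jar measured within about 1 mm of their first measured positions.
- **Vase and beater:** they look unmoved in the pictures. I did not measure them, and the arm never went near them.
- **Disagreement:** the camera gave the row jar's centre as about 36 mm from the face instead of 34, so these positions are good to about 2 mm. No check failed.

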